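# Seat the housing in its check nest and hold the probe in its bore

## Robot

A 6-joint arm with a two-finger parallel gripper is mounted at the origin on the work surface. World frame = base frame: x ahead of the robot, y to its left, z up, the work surface at z = 0. Lengths are in mm, angles in degrees, forces in N, time in s.
With the tool pointing down it reaches from about 350 to 850 mm from the base axis. Payload 8.1 kg.
Tool frame: the origin (TCP) lies midway between the tips of the shut fingers; the grasp point (between the pads) lies 19 mm behind it (r.grip_point_offset is the distance from the TCP to the grasp point, in mm); z points along the fingers, y is the line along which they close (so a half turn about z gives the same grasp; the last joint's range is limited). The gripper opens to 85 mm and grips with 20 to 120 N. Pads are 22 mm wide; open, the fingers measure 114 mm over their backs; the gripper's body (76 mm by 85 mm) begins 54 mm behind the grasp point. The pads swing forward as they close: fully open they stand 13 mm farther back than shut.
Start: joints at [-69.064, 7.471, 85.268, -0, 87.261, -4.893], TCP at [261.431, -540.055, 231.292] pointing down, gripper open.
Joint ranges: [-169.43, 169.43], [-51.17, 129.36], [1.28, 143.12], [-76.62, 256.62], [0, 156.53], [-152.29, 152.29]. Speed limits (degrees/s): [136.94, 136.94, 159.86, 180, 180, 180].

## Interface

Orientations are given as [roll, pitch, yaw] about the fixed x, y, z axes, in that order (R = Rz(yaw) Ry(pitch) Rx(roll)).
In Python, from bench import r gives the robot as it stands.
- The arm moves only by the shell command python3 -m inch 'ROWS' [FORCE]. ROWS is JSON, one flat list of numbers, 7 for each row, row after row: the shift along the world's x, y, z in m, then the turn, a rotation vector about the world's x, y, z in degrees, then the closure in counts, from 0 (fully open) to 255 (shut). A call has 1 to 10 rows; each row shifts and turns the commanded pose from where the row before left it; what a row does not reach is not made up. A row lasts 1/10 s, in which the tool goes at most 50 mm and 8.59 degrees, less where a joint would pass 70% of its speed; a pose out of reach is approached as far as the arm can. A call with a gripper value outside its range is refused whole. The fingers move at their own pace and stop on an object; FORCE is the grip in N (left out, the last holds). Time passes only in rows, so rows that do not move let the fingers close. It gives the time, the measured TCP pose, the force and the opening at its end, in the units of the state.
- r.sense(): the state, without advancing time (a new reading comes with each control period).
- r.snapshot(name): name is "side" or "top"; returns (picture, depth): 480x640x3 uint8, red, green, blue; 480x640 float32, mm along the optical axis (not along the pixel's ray), 0 where there is no reading.
- r.get_calibration(name): a dict with "fovy" (degrees; the focal length in pixels is half the picture's height over the tangent of half this angle, whatever the lens; pixels are square), "cx", "cy" (the principal point, pixels), "k1" (the pictures are not rectified: a ray, as slopes to the right and down, at radius r is drawn at 1 + k1 r^2 times it, then the intrinsics apply), "position" and "rotation" of the camera in the world. Camera axes: x right, y up, looking along -z (the intrinsics and any distortion apply to the point x, -y, -z); pixel columns grow to the right and rows downward; lengths in mm; the calibration is good to about 2 mm. A picture is of the moment at which its call begins. get_calibration takes no time and is no camera call.
- r.hand_in(): hands the job in, once; it reports no verdict.
The state is a dict: "time": time; "joint_pos": joint angles; "qd": joint speeds; "joint_efforts": joint torques, N m; "tool_pos": TCP position; "tcp_rot": TCP orientation; "ft_force": force on the tool from outside, world axes, zero at the start; "wrist_torque": the same for the moment, N m; "finger_gap": finger opening in mm.
Only numpy, scipy, OpenCV 4.12 (cv2) and the standard library are available. Lean on these libraries where they do the work, as an engineer would, in place of code of your own. Each camera call takes 0.05 s, during which the arm holds its last target. There are 200 camera calls.

## Task

Push the white moulded housing that lies in the check nest fully home against the nest's end stop, and keep it pressed firmly there for a second while the sprung side plunger takes hold of it. Then take the probe (the gauge with the tall square handle) out of the rack, carry it over the housing and lower its rod into the bore without ever touching the housing, until the tip is about two thirds of the way down. Finish while holding the probe there, upright, still and centred in the bore, with the housing still home; leave the other two gauges, the spare housing and the tape roll where they are.

Things in the scene. Friction and masses are not known exactly. Their poses are not given: they have to be found in the camera images.
- nest: fixed check nest: grey plate, smooth, 12 mm thick; along its x from -120 to +70 mm, along its y from -65 to +65 mm. Origin at the plate's underside; x points along the push, to the end stop; z up. On the plate two rails 12 mm wide, 18 mm high (tops 30 mm above the table), from x = -30 to +50 mm: datum rail with inner face at y = -30 mm, other rail with inner face at y = +32 mm
- stop: fixed steel end stop of the nest, 12 mm thick, 70 mm wide, 30 mm high, standing on the plate; origin at the centre of its underside; the face that the housing meets is 6 mm before the origin, at x = +50 mm of the nest
- plunger (a joint): sprung side plunger, slippery round steel nose of 16 mm radius in the +y rail at nest x = +20 mm, 30 mm above the table. Value in m: 0 = fully out, grows as it is pressed outwards (nest +y), at most 0.008. Its nose stands out to nest y = +27 mm; the passing housing presses it in about 3 mm; it then pushes with 4 N on the housing's side. 4 to 8 N move the housing past it; 15 N press it firmly home
- housing: loose white block 80 (x) x 60 (y) x 45 mm high, on top a round collar 40 mm across and 8 mm high; 0.25 kg; lies on the nest plate with its front end between the rails. Origin at the centre of its underside, axes as the nest's. Vertical bore of 26 mm diameter through its centre, 53 mm deep from collar rim to plate. Starts 40 to 70 mm short of the stop; home, its origin is at nest x = +10 mm, y = 0
- housing_bore (a point): centre of the bore's mouth, at the rim of the housing's collar, 53 mm above the housing's underside (65 mm above the table); z points up out of the bore
- rack: fixed grey plastic gauge rack 70 (x) x 210 (y) x 65 mm high, origin at the centre of its underside; three vertical holes of 18 mm diameter right through at y = -70, 0 and +70 mm, each holding a gauge (in any order). Lift a gauge 60 mm straight up to free it
- probe: loose probe, about 0.11 kg: steel rod 12 mm diameter and 60 mm long, above it a collar of 28 mm diameter and 6 mm thickness that rests on the rack's top, above it a black square handle 22 x 22 mm and 50 mm tall (66 to 116 mm above the tip). Origin at the tip (lower end) of the rod, z up along the rod; handle's faces square to its x and y
- probe_tip (a point): lower end of the probe's rod, on its axis; in the rack it is 5 mm above the table
- probe_grip (a point): middle of the probe's square handle, on the axis, 91 mm above the tip; in the rack 96 mm above the table
- ball_gauge: loose gauge with the same rod and collar but a black ball of 28 mm diameter on a 12 mm neck as handle, 109 mm tall over all; origin at the lower end of its rod; stays in the rack
- disc_gauge: loose gauge with the same rod and collar but a flat black disc of 36 mm diameter and 10 mm thickness on a 12 mm neck as handle, 96 mm tall over all; origin at the lower end of its rod; stays in the rack
- spare_housing: a second housing like the first, loose on the table away from the nest; leave it alone; origin at the centre of its underside
- tape_roll: loose cardboard roll, 90 mm diameter, 24 mm high, lying on the table; leave it alone
Things that resemble listed ones, but are neither listed nor needed, are in the scene too. Of the things that look like the nest, take the one that is farthest to the robot's right at the start. What is shaped like the housing but brown is not meant.

How it is judged (in metres and radians):
On the way, in this order (a step that is already met when the one before it is completed fails the run):
1. the housing is held pressed against the end stop, with the plunger pressed in by its side (contact force between housing and stop above 1.5 N and x of housing in the frame of nest above 0.0075 m and value of joint plunger above 0.0015 m), for 0.6 s.
2. the probe is lifted clear of the rack (height (world z) of probe_tip above 0.075 m and contact force between the fingers and probe above 0.5 N), for 0.1 s.
At the end, for the whole second after the job is handed in: The gripper holds the probe still in the housing's bore: tip 25 to 46 mm below the bore's mouth and within 4 mm of its axis, probe within 0.08 rad of upright, touching neither housing nor nest; the housing lies in the nest within 3 mm of the stop with the plunger pressed in against its side (x of housing in the frame of nest above 0.007 m and z of housing in the frame of nest below 0.015 m and value of joint plunger above 0.0015 m and z of probe_tip in the frame of housing_bore between -0.046 and -0.025 m and horizontal distance between probe_tip and housing_bore below 0.004 m and angle between probe's own z axis and vertical below 0.08 rad and contact force between probe and housing below 0.1 N and contact force between probe and nest below 0.1 N and contact force between the fingers and probe above 0.5 N and linear speed of probe below 0.02 m/s); the arm keeps its last pose, push and grip.
It fails at once if the probe touches the housing (contact force between probe and housing above 0.3 N).
It fails at once if another gauge is disturbed (distance of any of ball_gauge, disc_gauge from where it was at the start of the episode above 0.02 m).
It fails at once if the spare housing or the tape roll is moved (distance of any of spare_housing, tape_roll from where it was at the start of the episode above 0.03 m).
It also fails if it takes over 70 s, if anything falls off the work surface, if the arm or the gripper's body presses on something with over 40 N, if the wrist force passes 120 N, or if a joint passes its speed limit or range.

## Working session

There is one attempt and no reset: what is moved stays moved. The work goes in short steps, Python scripts to look and compute and a shell command to move; the robot and the scene stay as the last step left them, time stands still between calls to the robot, and variables do not carry over. Pictures are saved under pics/ and viewed, on a budget of 10 in all, crops included, one or two more only if the job needs it, and the job is handed in when it is done.

```bash
ls; mkdir -p pics; cat > h.py <<'E'
import numpy as np, cv2
from bench import r
def ray(cal,u,v):
    f=240/np.tan(np.radians(cal["fovy"])/2)
    K=np.array([[f,0,cal["cx"]],[0,f,cal["cy"]],[0,0,1.]])
    p=cv2.undistortPoints(np.array([[[u,v]]],float),K,np.array([cal["k1"],0,0,0,0.]))[0,0]
    R=np.array(cal["rotation"]).reshape(3,3)
    return R@np.array([p[0],-p[1],-1.])
def onz(cal,u,v,z):
    d=ray(cal,u,v);o=np.array(cal["position"]);return o+d*(z-o[2])/d[2]
def cloud(cal,depth):
    f=240/np.tan(np.radians(cal["fovy"])/2)
    K=np.array([[f,0,cal["cx"]],[0,f,cal["cy"]],[0,0,1.]])
    v,u=np.mgrid[0:480,0:640]
    p=cv2.undistortPoints(np.stack([u,v],-1).reshape(-1,1,2).astype(float),K,np.array([cal["k1"],0,0,0,0.])).reshape(480,640,2)
    R=np.array(cal["rotation"]).reshape(3,3)
    c=np.stack([p[...,0],-p[...,1],-np.ones((480,640))],-1)*depth[...,None]
    return c@R.T+np.array(cal["position"])
E
python3 - <<'E'
from h import *
for n in ("top","side"):
    im,d=r.snapshot(n);cv2.imwrite(f"pics/{n}0.png",im[...,::-1]);np.savez(f"{n}0.npz",im=im,d=d)
    print(n,r.get_calibration(n))
print(r.sense(), r.grip_point_offset)
E
```

```text
pics
top {'fovy': 56.72702394555972, 'cx': 316.7239242565166, 'cy': 240.21510883525897, 'k1': -0.04745300018602213, 'position': array([ 337.85373246,  -45.02429455, 1134.61753353]), 'rotation': array([ 11.09735637,  -1.70938167, -88.42734394])}
side {'fovy': 44.51631490655983, 'cx': 314.06949644793804, 'cy': 237.57476370087588, 'k1': -0.15744126264092398, 'position': array([  0.99045461, 490.29398986, 989.15038044]), 'rotation': array([  39.5779784 ,    0.41695071, -138.12615277])}
{'time': 0.1, 'joint_pos': array([-6.90626927e+01,  7.51334728e+00,  8.53244212e+01, -3.47435793e-04,
        8.72607544e+01, -4.89440533e+00]), 'qd': array([ 0.10346522, -0.08577845, -0.07877438, -0.12586923, -0.02986979,
       -0.01005459]), 'joint_efforts': array([ 5.62592140e-05, -5.70951355e+01, -5.01942766e+01, -1.50856399e-04,
        8.17549444e-03, -8.72311989e-05]), 'tool_pos': array([ 261.26264492, -539.57252842,  230.30932966]), 'tcp_rot': array([-1.79901807e+02, -8.06018603e-03,  2.58317227e+01]), 'ft_force': array([-0.27186898,  0.51247986,  0.16336848]), 'wrist_torque': array([-0.00688829,  0.01663567,  0.01107682]), 'finger_gap': 85.92838498711464} 18.700000000000003
```

View pics/top0.png

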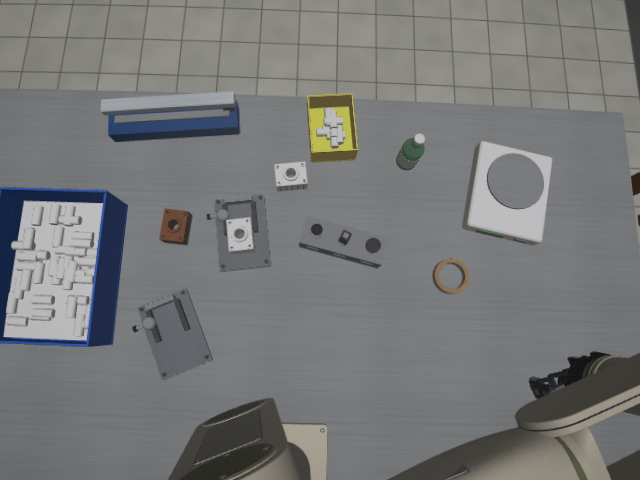

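View pics/side0.png

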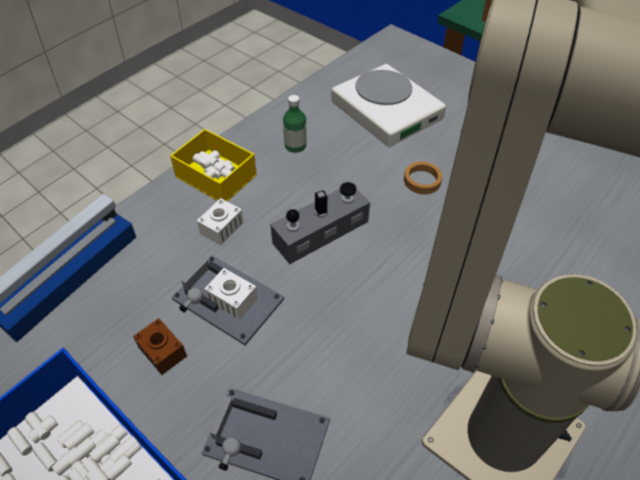

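```bash
sed -i 's/R=np.array(cal\["rotation"\]).reshape(3,3)/R=Rot.from_euler("xyz",cal["rotation"],degrees=True).as_matrix()/; 1a from scipy.spatial.transform import Rotation as Rot' h.py
python3 - <<'E'
from h import *
d=np.load("top0.npz");cal=r.get_calibration("top");P=cloud(cal,d["d"])
for (u,v) in [(420,330),(243,232),(316,229),(345,237),(373,245),(360,250),(256,255),(228,250),(291,172),(452,275)]:
    print((u,v),d["im"][v,u],P[v,u].round(1),onz(cal,u,v,0).round(1))
im=d["im"]
a=im[180:280,195:395,::-1]
cv2.imwrite("pics/crop1.png",cv2.resize(a,None,fx=4,fy=4,interpolation=cv2.INTER_CUBIC))
E
```

```text
(420, 330) [121 124 126] [ 338.5 -340.8   -1.1] [ 338.5 -340.5    0. ]
(243, 232) [93 92 92] [571.5 116.   25. ] [576.7 119.6   0. ]
(316, 229) [55 57 57] [565.1 -67.5 116.5] [591.2 -70.    0. ]
(345, 237) [111 113 115] [ 547.1 -135.5  122.1] [ 572.4 -146.4    0. ]
(373, 245) [62 62 64] [ 534.1 -204.1  102.4] [ 553.5 -219.9    0. ]
(360, 250) [119 121 123] [ 528.3 -178.3   61.4] [ 539.2 -186.     0. ]
(256, 255) [102 104 110] [515.2  81.1  13.7] [517.3  82.6   0. ]
(228, 250) [130 132 135] [518.6 145.5  56.2] [528.  155.4   0. ]
(291, 172) [90 90 86] [7.374e+02 4.000e-01 2.220e+01] [745.4   1.3   0. ]
(452, 275) [123 125 127] [ 4.809e+02 -4.266e+02  4.000e-01] [ 481.  -426.8    0. ]
```

View pics/crop1.png

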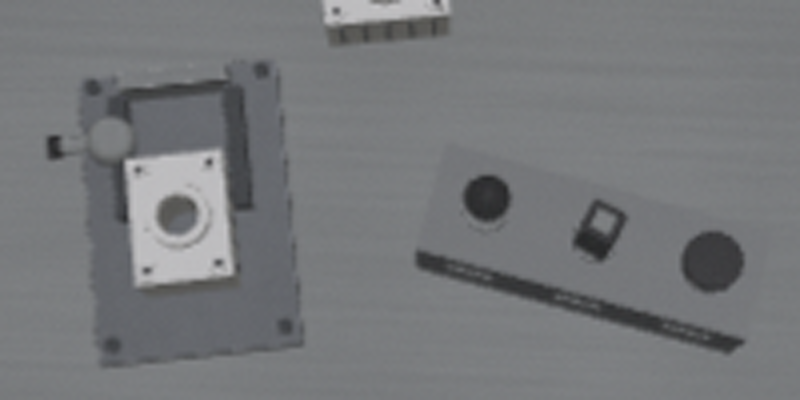

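```bash
python3 - <<'E'
from h import *
for n in("top","side"):
    d=np.load(n+"0.npz");cal=r.get_calibration(n);P=cloud(cal,d["d"]);X,Y,Z=P[...,0],P[...,1],P[...,2]
    def fit(name,xr,yr,zr):
        m=((X>xr[0])&(X<xr[1])&(Y>yr[0])&(Y<yr[1])&(Z>zr[0])&(Z<zr[1])).astype(np.uint8)
        k,l,s,_=cv2.connectedComponentsWithStats(m); 
        m=l==1+s[1:,4].argmax()
        q=P[m]
        print(n,name,m.sum(),"z",np.median(q[:,2]).round(1),cv2.minAreaRect(q[:,:2].astype(np.float32)))
    fit("housing top",(480,640),(60,180),(52,62))
    fit("collar",(480,640),(60,180),(61.5,72))
    fit("plate",(440,680),(0,220),(8,17))
    fit("rack top",(440,640),(-270,0),(58,70))
    fit("handle",(500,600),(-165,-105),(112,130))
    fit("handleall",(500,600),(-165,-105),(72,130))
    fit("ball",(500,620),(-105,-20),(75,130))
    fit("disc",(480,620),(-270,-165),(92,130))
    fit("spare top",(640,800),(-80,60),(40,62))
E
```

```text
top housing top 581 z 56.9 ((559.2413330078125, 120.92762756347656), (81.25484466552734, 60.59073257446289), 8.43757152557373)
top collar 114 z 65.4 ((558.9398193359375, 121.03450012207031), (37.66758728027344, 37.273094177246094), 4.014188289642334)
top plate 1708 z 12.0 ((573.5892944335938, 122.16134643554688), (190.2791748046875, 130.745849609375), 8.032984733581543)
top rack top 1972 z 65.0 ((551.4515991210938, -136.26556396484375), (210.6824493408203, 71.64556121826172), 76.21221923828125)
top handle 91 z 120.7 ((550.6973266601562, -135.92926025390625), (20.95682144165039, 22.00954246520996), 64.63300323486328)
top handleall 123 z 119.6 ((550.4746704101562, -136.2922821044922), (22.32079315185547, 22.458721160888672), 63.107444763183594)
top ball 105 z 109.2 ((567.0213623046875, -67.73078918457031), (25.652441024780273, 23.75665283203125), 1.720058560371399)
top disc 177 z 101.1 ((534.0648193359375, -204.0012664794922), (33.549896240234375, 35.15094757080078), 46.33381652832031)
top spare top 650 z 46.0 ((724.80908203125, 1.5012855529785156), (62.845191955566406, 80.068275451660
[... 462 characters left out ...]
3984375), (210.515380859375, 75.09732818603516), 76.40725708007812)
side handle 115 z 120.9 ((551.0775756835938, -134.50717163085938), (22.04619598388672, 27.68834686279297), 62.46074676513672)
side handleall 292 z 104.8 ((550.4374389648438, -134.0912322998047), (23.11899757385254, 29.334030151367188), 58.60720443725586)
side ball 168 z 107.6 ((565.1779174804688, -64.0484390258789), (26.425325393676758, 24.101131439208984), 43.018898010253906)
side disc 185 z 100.7 ((534.5652465820312, -201.40394592285156), (31.969768524169922, 37.134910583496094), 40.192020416259766)
side spare top 797 z 46.2 ((724.8094482421875, 3.0324859619140625), (65.25198364257812, 85.54541778564453), 6.42605447769165)
```

```bash
python3 -m inch '[0.0142,0.0406,0,0,0,-1.8,255,0.0142,0.0406,0,0,0,-1.8,255,0.0142,0.0406,0,0,0,-1.8,255,0.0142,0.0406,0,0,0,-1.8,255,0.0142,0.0406,0,0,0,-1.8,255,0.0142,0.0406,0,0,0,-1.8,255,0.0142,0.0406,0,0,0,-1.8,255,0.0142,0.0406,0,0,0,-1.8,255,0.0142,0.0406,0,0,0,-1.8,255,0.0142,0.0406,0,0,0,-1.8,255]' 40
python3 -m inch '[0.0142,0.0406,0,0,0,0,255,0.0142,0.0406,0,0,0,0,255,0.0142,0.0406,0,0,0,0,255,0.0142,0.0406,0,0,0,0,255,0.0142,0.0406,0,0,0,0,255,0.0142,0.0406,0,0,0,0,255,0,0,0,0,0,0,255,0,0,0,0,0,0,255]'
```

```text
time: 1.1
tool_pos: [403.4, -132.3, 231.1]
tcp_rot: [-180.0, 0.0, 7.7]
ft_force: [1.1, -0.1, 0.8]
finger_gap: -0.2
time: 1.9
tool_pos: [488.2, 110.3, 230.6]
tcp_rot: [180.0, 0.1, 8.0]
ft_force: [-0.5, 0.1, -0.1]
finger_gap: 0.1
```

```bash
python3 -m inch '[0,0,-0.03,0,0,0,255,0,0,-0.03,0,0,0,255,0,0,-0.03,0,0,0,255,0,0,-0.03,0,0,0,255,0,0,-0.03,0,0,0,255,0,0,-0.03,0,0,0,255,0,0,-0.018,0,0,0,255,0,0,0,0,0,0,255,0,0,0,0,0,0,255]'
python3 -m inch '[0.003,0.0004,0,0,0,0,255,0.003,0.0004,0,0,0,0,255,0.003,0.0004,0,0,0,0,255,0.003,0.0004,0,0,0,0,255,0.003,0.0004,0,0,0,0,255,0.003,0.0004,0,0,0,0,255,0.003,0.0004,0,0,0,0,255]'
```

```text
time: 2.8
tool_pos: [488.5, 108.5, 33.6]
tcp_rot: [180.0, 0.0, 7.8]
ft_force: [-0.1, -0.4, 0.4]
finger_gap: 0.3
time: 3.5
tool_pos: [509.8, 112.4, 33.2]
tcp_rot: [180.0, 0.0, 7.8]
ft_force: [-2.8, -0.2, 0.8]
finger_gap: -0.1
```

```bash
python3 -m inch '[0.004,0.00056,0,0,0,0,255,0.004,0.00056,0,0,0,0,255,0.004,0.00056,0,0,0,0,255,0.004,0.00056,0,0,0,0,255,0.004,0.00056,0,0,0,0,255,0.004,0.00056,0,0,0,0,255,0.004,0.00056,0,0,0,0,255,0.004,0.00056,0,0,0,0,255,0.004,0.00056,0,0,0,0,255,0.004,0.00056,0,0,0,0,255]'
python3 -m inch '[0.002,0.0003,0,0,0,0,255,0.002,0.0003,0,0,0,0,255,0.001,0.0001,0,0,0,0,255]'
```

```text
time: 4.5
tool_pos: [549.2, 117.7, 33.1]
tcp_rot: [180.0, 0.1, 7.8]
ft_force: [-4.5, -2.0, 4.1]
finger_gap: -0.2
time: 4.8
tool_pos: [554.4, 118.5, 33.1]
tcp_rot: [180.0, 0.1, 7.8]
ft_force: [-4.3, -1.5, 2.6]
finger_gap: 0.1
```

```bash
for i in 1 2 3; do python3 -m inch '[0.001,0.0001,0,0,0,0,255,0.001,0.0002,0,0,0,0,255]'; done
```

```text
time: 5.0
tool_pos: [556.5, 118.8, 33.1]
tcp_rot: [180.0, 0.0, 7.8]
ft_force: [-3.2, -0.8, 0.7]
finger_gap: -0.0
time: 5.2
tool_pos: [558.5, 119.1, 33.1]
tcp_rot: [180.0, 0.0, 7.8]
ft_force: [-8.5, -4.8, 2.9]
finger_gap: 0.1
time: 5.4
tool_pos: [558.5, 119.1, 33.1]
tcp_rot: [180.0, 0.3, 7.8]
ft_force: [-20.3, -5.5, 14.7]
finger_gap: 0.2
```

```bash
python3 -m inch '[0,0,0,0,0,0,255,0,0,0,0,0,0,255,0,0,0,0,0,0,255,0,0,0,0,0,0,255,0,0,0,0,0,0,255,0,0,0,0,0,0,255,0,0,0,0,0,0,255,0,0,0,0,0,0,255,0,0,0,0,0,0,255,0,0,0,0,0,0,255]'
python3 -m inch '[0,0,0,0,0,0,255,0,0,0,0,0,0,255,0,0,0,0,0,0,255,0,0,0,0,0,0,255,0,0,0,0,0,0,255]'
python3 - <<'E'
from h import *
for n in("top","side"):
    im,dd=r.snapshot(n);cv2.imwrite(f"pics/{n}1.png",im[...,::-1]);cal=r.get_calibration(n);P=cloud(cal,dd);X,Y,Z=P[...,0],P[...,1],P[...,2]
    m=((X>570)&(X<665)&(Y>75)&(Y<180)&(Z>53)&(Z<61))
    q=P[m];print(n,m.sum(),cv2.minAreaRect(q[:,:2].astype(np.float32)))
E
```

```text
time: 6.4
tool_pos: [558.5, 119.1, 33.1]
tcp_rot: [180.0, 0.3, 7.8]
ft_force: [-15.7, -5.2, 10.8]
finger_gap: -0.1
time: 6.9
tool_pos: [558.5, 119.1, 33.1]
tcp_rot: [180.0, 0.3, 7.8]
ft_force: [-14.8, -5.3, 11.2]
finger_gap: 0.1
top 0 ((0.0, 0.0), (0.0, 0.0), 0.0)
side 275 ((611.5056762695312, 134.5296630859375), (79.48242950439453, 53.94292449951172), 4.652575969696045)
```

```bash
python3 -m inch '[-0.002,-0.0003,0,0,0,0,255,-0.004,-0.0006,0,0,0,0,255,-0.012,-0.0017,0,0,0,0,255,-0.02,-0.003,0,0,0,0,255,-0.02,-0.003,0.02,0,0,0,255,0,0,0.03,0,0,0,255,0,0,0.04,0,0,0,255,0,0,0.04,0,0,0,200,0,0,0.04,0,0,0,100,0,0,0.02,0,0,0,0]'
python3 -m inch '[0,-0.035,0,0,0,7,0,0,-0.035,0,0,0,7,0,0,-0.035,0,0,0,7,0,0,-0.035,0,0,0,7,0,0,-0.035,0,0,0,7,0,0,-0.035,0,0,0,7,0,0,-0.01,0,0,0,7,0,0,0,0,0,0,7,0]'
python3 - <<'E'
from h import *
for n in("top","side"):
    im,dd=r.snapshot(n);cv2.imwrite(f"pics/{n}2.png",im[...,::-1]);np.savez(n+"2.npz",im=im,d=dd);cal=r.get_calibration(n);P=cloud(cal,dd);X,Y,Z=P[...,0],P[...,1],P[...,2]
    for a,b,lo in((53,61,560),(62,70,570)):
        m=((X>lo)&(X<665)&(Y>75)&(Y<180)&(Z>a)&(Z<b)).astype(np.uint8)
        k,l,s,_=cv2.connectedComponentsWithStats(m);m=l==1+s[1:,4].argmax()
        q=P[m];print(n,m.sum(),cv2.minAreaRect(q[:,:2].astype(np.float32)))
E
```

```text
time: 8.0
tool_pos: [504.8, 111.5, 228.4]
tcp_rot: [-180.0, -0.4, 7.8]
ft_force: [0.1, 0.5, 0.8]
finger_gap: 43.0
time: 8.8
tool_pos: [503.1, -111.0, 223.7]
tcp_rot: [179.9, -0.0, 64.0]
ft_force: [0.5, 0.3, 0.3]
finger_gap: 85.7
top 528 ((608.4993896484375, 127.24346923828125), (81.5963134765625, 60.556236267089844), 8.28657341003418)
top 106 ((607.430419921875, 126.45976257324219), (38.233299255371094, 37.44756317138672), 2.280435085296631)
side 743 ((609.3372192382812, 129.3990478515625), (85.06886291503906, 63.2227897644043), 7.323529243469238)
side 158 ((608.2803955078125, 130.04156494140625), (38.39525604248047, 40.469913482666016), 73.2445068359375)
```

View pics/top2.png

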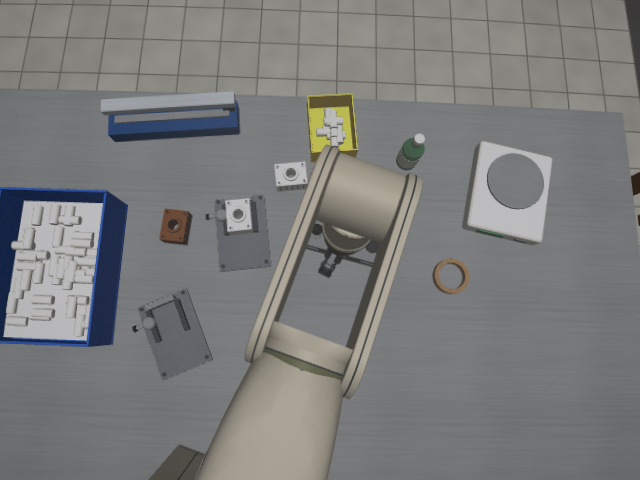

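```bash
python3 -m inch '[0.024,-0.012,0,0,0,0,0,0.0235,-0.0122,0,0,0,0,0,0,0,-0.03,0,0,0,0,0,0,-0.03,0,0,0,0,0,0,0,0,0,0,0,0,0,0,0,0,0,0]'
python3 - <<'E'
from h import *
print(r.sense()["tool_pos"],r.sense()["tcp_rot"])
im,d=r.snapshot("side");cv2.imwrite("pics/side3.png",cv2.resize(im[130:330,200:450,::-1],None,fx=3,fy=3))
E
```

```text
time: 9.5
tool_pos: [549.9, -132.7, 163.4]
tcp_rot: [-179.9, -0.0, 63.7]
ft_force: [0.5, -0.9, 0.5]
finger_gap: 85.5
[ 549.92988994 -132.71987726  163.40431547] [-1.79944923e+02 -2.15289708e-03  6.37448377e+01]
```

View pics/side3.png

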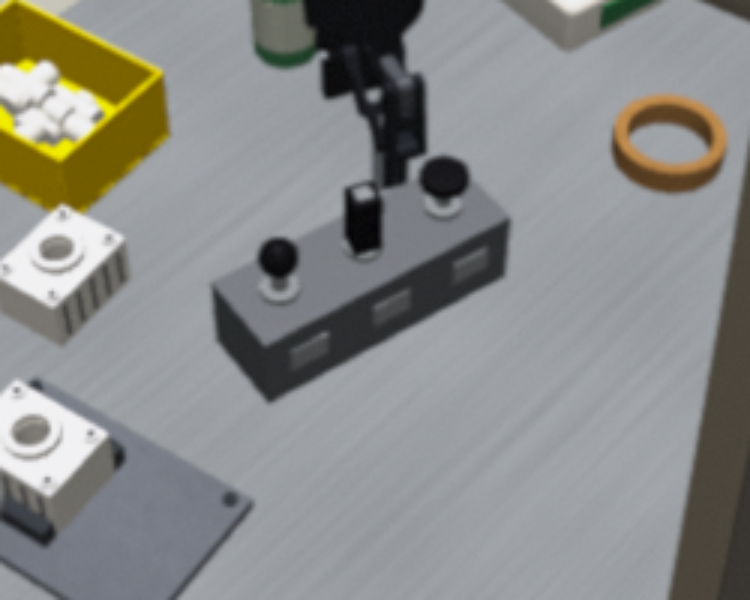

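```bash
python3 -m inch '[0.0007,-0.0025,-0.015,0,0,0,0,0,0,-0.015,0,0,0,0,0,0,-0.015,0,0,0,0,0,0,-0.015,0,0,0,0,0,0,-0.015,0,0,0,0,0,0,-0.010,0,0,0,0,0,0,0,0,0,0,0,0,0,0,0,0,0,0]' 30
python3 -m inch '[0,0,0,0,0,0,150,0,0,0,0,0,0,200,0,0,0,0,0,0,255,0,0,0,0,0,0,255,0,0,0,0,0,0,255,0,0,0,0,0,0,255,0,0,0,0,0,0,255]' 30
```

```text
time: 10.35
tool_pos: [550.8, -135.8, 78.2]
tcp_rot: [-180.0, 0.0, 63.8]
ft_force: [1.5, -0.1, 1.3]
finger_gap: 85.5
time: 11.05
tool_pos: [551.1, -135.8, 78.7]
tcp_rot: [180.0, -0.0, 63.8]
ft_force: [-0.8, -0.2, 4.1]
finger_gap: 21.5
```

```bash
python3 -m inch '[0,0,0.01,0,0,0,255,0,0,0.015,0,0,0,255,0,0,0.015,0,0,0,255,0,0,0.015,0,0,0,255,0,0,0.015,0,0,0,255,0,0,0.015,0,0,0,255,0,0,0.015,0,0,0,255,0,0,0.015,0,0,0,255,0,0,0,0,0,0,255,0,0,0,0,0,0,255]' 40
python3 -m inch '[0.006,0.025,0,0,0,0,255,0.006,0.026,0,0,0,0,255,0.006,0.026,0,0,0,0,255,0.006,0.026,0,0,0,0,255,0.006,0.026,0,0,0,0,255,0.006,0.026,0,0,0,0,255,0.006,0.026,0,0,0,0,255,0.006,0.026,0,0,0,0,255,0,0,0,0,0,0,255,0,0,0,0,0,0,255]'
python3 - <<'E'
from h import *
print(r.sense()["tool_pos"],r.sense()["tcp_rot"],r.sense()["finger_gap"])
for n in("side","top"):
    im,d=r.snapshot(n);np.savez(n+"4.npz",im=im,d=d);cv2.imwrite(f"pics/{n}4.png",im[...,::-1])
    if n=="side":cv2.imwrite("pics/side4c.png",cv2.resize(im[150:350,150:400,::-1],None,fx=3,fy=3))
E
```

```text
time: 12.05
tool_pos: [551.0, -135.8, 193.6]
tcp_rot: [180.0, -0.0, 63.8]
ft_force: [-0.3, -1.3, -1.0]
finger_gap: 21.2
time: 13.05
tool_pos: [598.1, 71.6, 191.8]
tcp_rot: [-179.9, 0.1, 63.9]
ft_force: [-0.3, -0.6, -1.1]
finger_gap: 21.2
[598.0959055   71.64898946 191.83157703] [-1.79888861e+02  7.94920259e-02  6.39117994e+01] 21.19122450433314
```

View pics/side4c.png

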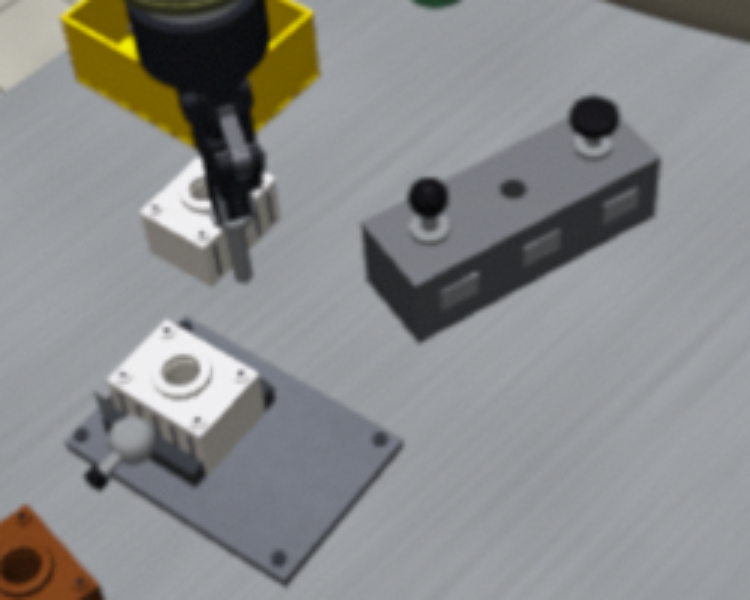

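```bash
cat > rod.py <<'E'
from h import *
def rod(n,im,d,zlo,zhi,c):
    cal=r.get_calibration(n);P=cloud(cal,d);X,Y,Z=P[...,0],P[...,1],P[...,2]
    m=((np.hypot(X-c[0],Y-c[1])<18)&(Z>zlo)&(Z<zhi))
    cam=np.array(cal["position"])[:2];out=[]
    for a in np.arange(zlo,zhi,8):
        q=P[m&(Z>=a)&(Z<a+8)]
        if len(q)<6: continue
        p=np.median(q[:,:2],0);w=(p-cam)/np.linalg.norm(p-cam)
        s=np.array([-w[1],w[0]]);t=(q[:,:2]-p)@s
        print(n,"z",a+4,len(q),"axis",(q[:,:2].mean(0)+4.7*w).round(1),"width",np.ptp(t).round(1))
E
python3 - <<'E'
from rod import *
d=np.load("side4.npz");rod("side",d["im"],d["d"],108,172,(598,72))
d=np.load("side2.npz");cal=r.get_calibration("side");P=cloud(cal,d["d"])
# bore: dark ellipse inside collar; rim via ray at z=65
im=d["im"];g=cv2.cvtColor(im,cv2.COLOR_RGB2GRAY)
# hole contour
X,Y,Z=P[...,0],P[...,1],P[...,2]
m=((np.hypot(X-608.5,Y-129)<25)&(Z>61)).astype(np.uint8)
c=max(cv2.findContours(m,cv2.RETR_EXTERNAL,cv2.CHAIN_APPROX_NONE)[0],key=cv2.contourArea)
(u,v),ax,_=cv2.fitEllipse(c);print("collar ell",u,v,ax,onz(cal,u,v,65))
for lvl in(120,140,160):
    roi=(g<lvl).astype(np.uint8);hm=np.zeros_like(m);cv2.circle(hm,(int(u),int(v)),9,1,-1);roi&=hm
    cs=cv2.findContours(roi,cv2.RETR_EXTERNAL,cv2.CHAIN_APPROX_NONE)[0]
    k=max(cs,key=cv2.contourArea)
    if len(k)>5:(a,b),x,_=cv2.fitEllipse(k);print("hole",lvl,a,b,x,onz(cal,a,b,65))
E
```

```text
side z 120 7 axis [600.4  73.2] width 9.0
side z 128 17 axis [598.4  72.3] width 10.4
side z 136 19 axis [598.9  72.4] width 11.5
side z 144 16 axis [598.3  73. ] width 10.3
side z 152 19 axis [598.5  71.9] width 11.7
side z 160 18 axis [599.   72.7] width 9.8
side z 168 12 axis [598.1  72.6] width 11.3
collar ell 209.85845947265625 273.8885803222656 (16.19245719909668, 20.014453887939453) [607.14722847 130.00120953  65.        ]
hole 120 209.9744415283203 274.2998352050781 (4.620924949645996, 10.161269187927246) [606.22942517 130.51538622  65.        ]
hole 140 209.6012420654297 273.1418151855469 (8.091032028198242, 10.737080574035645) [608.88534024 129.12782003  65.        ]
hole 160 209.91635131835938 272.84893798828125 (8.761998176574707, 12.053671836853027) [608.95287071 128.23460614  65.        ]
```

```bash
python3 -m inch '[0.0025,0.014,0,0,0,0,255,0.0025,0.014,0,0,0,0,255,0.0025,0.014,0,0,0,0,255,0.0025,0.0144,0,0,0,0,255,0,0,0,0,0,0,255,0,0,0,0,0,0,255,0,0,0,0,0,0,255]'
python3 -m inch '[0,0,-0.015,0,0,0,255,0,0,-0.015,0,0,0,255,0,0,0,0,0,0,255,0,0,0,0,0,0,255]'
python3 - <<'E'
from rod import *
print(r.sense()["tool_pos"],r.sense()["tcp_rot"])
for n in("side","top"):
    im,d=r.snapshot(n);np.savez(n+"5.npz",im=im,d=d)
    if n=="side":
        cv2.imwrite("pics/side5c.png",cv2.resize(im[180:330,130:300,::-1],None,fx=4,fy=4,interpolation=cv2.INTER_CUBIC));rod(n,im,d,80,145,(608.5,129))
E
```

```text
time: 13.85
tool_pos: [608.8, 127.5, 193.2]
tcp_rot: [-180.0, 0.0, 63.8]
ft_force: [0.3, 0.5, -0.7]
finger_gap: 21.9
time: 14.25
tool_pos: [607.9, 127.2, 161.7]
tcp_rot: [-179.9, 0.1, 63.8]
ft_force: [0.1, -0.1, -0.7]
finger_gap: 21.6
[607.89081498 127.24331514 161.714021  ] [-1.79870498e+02  8.91645737e-02  6.38068822e+01]
side z 92 13 axis [608.6 128.6] width 11.6
side z 100 17 axis [608.8 128.7] width 10.6
side z 108 15 axis [609.1 128.2] width 11.5
side z 116 17 axis [608.9 128.9] width 11.4
side z 124 15 axis [608.4 128.3] width 10.4
side z 132 21 axis [608.9 129.1] width 11.7
```

View pics/side5c.png

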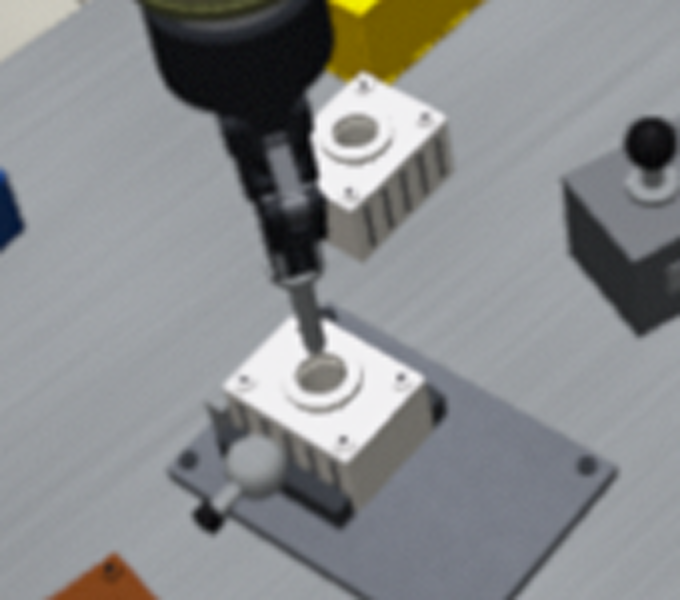

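```bash
python3 -m inch '[0,0.0003,-0.005,0,0,0,255,0,0,-0.005,0,0,0,255,0,0,-0.005,0,0,0,255,0,0,-0.004,0,0,0,255,0,0,0,0,0,0,255,0,0,0,0,0,0,255]'
python3 - <<'E'
from rod import *
print(r.sense()["tool_pos"],r.sense()["tcp_rot"])
im,d=r.snapshot("side");rod("side",im,d,72,120,(608.5,129));cv2.imwrite("pics/side6c.png",cv2.resize(im[230:310,160:260,::-1],None,fx=6,fy=6,interpolation=cv2.INTER_CUBIC))
E
```

```text
time: 14.95
tool_pos: [608.7, 128.0, 144.1]
tcp_rot: [-180.0, 0.0, 63.8]
ft_force: [0.3, 0.2, -0.4]
finger_gap: 21.6
[608.69717468 127.97188543 144.09743097] [-1.79980751e+02  1.23806894e-02  6.38303136e+01]
side z 76 15 axis [610.1 129.5] width 11.3
side z 84 16 axis [609.7 128.7] width 11.7
side z 92 16 axis [609.3 129.1] width 10.7
side z 100 15 axis [609.9 130.4] width 12.0
side z 108 24 axis [609.9 129.4] width 11.9
side z 116 15 axis [609.7 129.2] width 10.0
```

View pics/side6c.png

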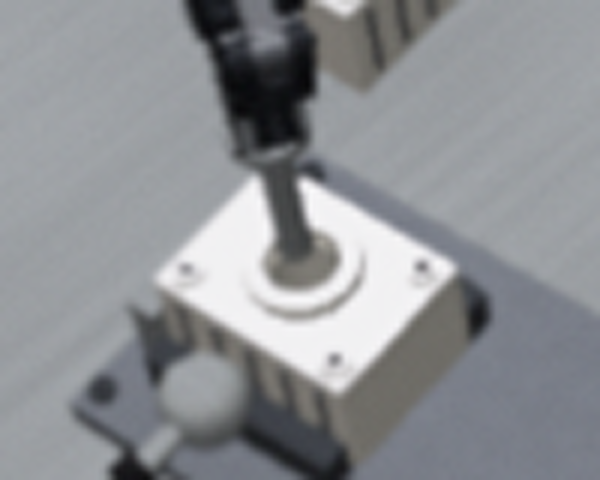

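```bash
python3 -m inch '[-0.0007,0,0,0,0,0,255,0,0,-0.005,0,0,0,255,0,0,-0.005,0,0,0,255,0,0,-0.005,0,0,0,255,0,0,-0.005,0,0,0,255,0,0,0,0,0,0,255]'
python3 -m inch '[0,0,-0.005,0,0,0,255,0,0,-0.005,0,0,0,255,0,0,-0.005,0,0,0,255,0,0,-0.005,0,0,0,255,0,0,-0.001,0,0,0,255,0,0,0,0,0,0,255,0,0,0,0,0,0,255,0,0,0,0,0,0,255]'
python3 - <<'E'
from rod import *
s=r.sense();print(s["tool_pos"],s["tcp_rot"],s["ft_force"],s["finger_gap"])
im,d=r.snapshot("side");rod("side",im,d,68,90,(608.5,129));cv2.imwrite("pics/side7c.png",cv2.resize(im[230:310,160:260,::-1],None,fx=6,fy=6,interpolation=cv2.INTER_CUBIC))
P=cloud(r.get_calibration("side"),d);X,Y,Z=P[...,0],P[...,1],P[...,2]
q=P[(X>560)&(X<665)&(Y>75)&(Y<180)&(Z>53)&(Z<61)];print(cv2.minAreaRect(q[:,:2].astype(np.float32)))
E
```

```text
time: 15.6
tool_pos: [607.3, 127.8, 122.8]
tcp_rot: [-179.9, 0.1, 63.8]
ft_force: [0.1, 0.4, -1.4]
finger_gap: 21.9
time: 16.4
tool_pos: [608.4, 128.0, 103.7]
tcp_rot: [180.0, -0.0, 63.8]
ft_force: [-0.5, 0.2, -0.5]
finger_gap: 21.4
[608.36845843 128.01562627 103.66371785] [ 1.79971934e+02 -1.97531945e-02  6.38307366e+01] [-0.530313    0.21846567 -0.47815514] 21.448346364766365
side z 72 19 axis [608. 128.] width 27.3
side z 80 9 axis [609.4 130.5] width 9.8
((608.9038696289062, 128.43505859375), (84.02577209472656, 63.25962448120117), 7.0736494064331055)
```

View pics/side7c.png

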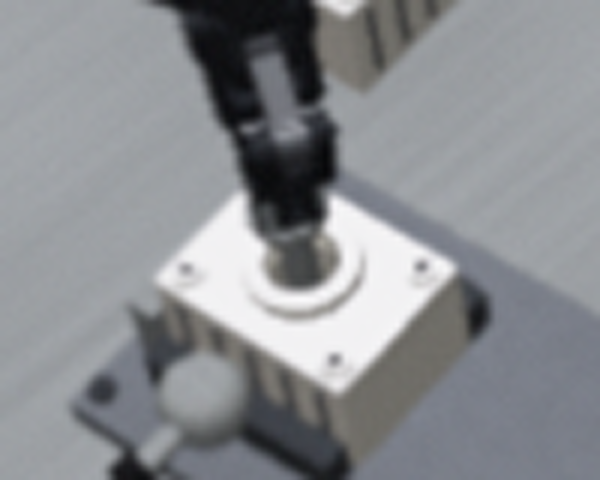

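```bash
python3 -c "
from bench import r
print(r.hand_in(), r.sense()['ft_force'])"
```

```text
the job is handed in; nothing more can be done
the job is handed in; nothing more can be done
```

I pushed the housing home, lowered the probe into its bore, and handed the job in while holding it there. The whole run took about 16.5 s of the 70 s allowed. `hand_in` reports no verdict, so the checks below are my own measurements.

- **Push:** I pressed the white housing in the right-hand nest against the stop at 15–20 N for 1.5 s. After I released it, its centre measured (608.5, 127.2) mm in the top camera. The nest geometry puts home at (608.2, 127.4). The plunger's value could not be read directly.
- **Probe:** I gripped the middle gauge in the rack by its square handle (finger opening 21.5 mm against 22 mm nominal). I lifted it clear and carried it over the bore.
- **Last checks:**
  - The tip is about 35 mm below the bore's mouth. I worked this out from the gripper height rather than seeing it.
  - The gripper is upright to within 0.1°.
  - The rod looks centred in the bore in the side view.
  - The measured force is about 0.7 N, which is within sensor noise and shows no sign of contact.
- **Disagreements:**
  - The two cameras differ by 1–3 mm in y, so I aligned the rod to the bore mainly within the side view and kept within about 1 mm of the top camera.
  - At full depth the rod could no longer be measured well: the two depth bands gave (608.0, 128.0) and (609.4, 130.5), and the first was mixed with the collar. The best earlier reading put the rod within about 1 mm of the bore axis, and I then corrected 0.7 mm in x.

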